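# Press a glued blank in the ratchet clamp and stand it in the tray

### The arm

A 6-joint arm with a two-finger parallel gripper is mounted at the origin on the work surface. World frame = base frame: x ahead of the robot, y to its left, z up, the work surface at z = 0. Lengths are in m, angles in degrees, forces in N, time in s.
With the tool pointing down it reaches from about 0.325 to 0.75 m from the base axis. Payload 7.6 kg.
Tool frame: the origin (TCP) lies midway between the tips of the shut fingers; the grasp point (between the pads) lies 19 mm behind it; y points along the fingers, x is the direction in which the jaws open and shut, and the axes are right-handed (so a half turn about y gives the same grasp; the last joint's range is limited). The gripper opens to 85 mm and grips with 20 to 120 N. Pads are 22 mm wide; open, the fingers measure 114 mm over their backs; the gripper's body (76 mm by 85 mm) begins 54 mm behind the grasp point. The pads swing forward as they close: fully open they stand 13 mm farther back than shut.
Start: joints at [-4.028, 2.991, 80.254, -0, 96.75, -4.028], TCP at [0.525, 0, 0.231] pointing down, gripper open.
Joint ranges: [-166.34, 166.34], [-52.06, 124.39], [6.96, 135.62], [-60.46, 240.46], [14.63, 156.25], [-167.68, 167.68]. Speed limits (degrees/s): [147.25, 147.25, 172.46, 180, 180, 180].

### API

Orientations are given as a 3x3 rotation matrix whose columns are the frame's x, y, z axes.
In Python, from rig import ctrl gives the robot as it stands. The module is installed in compiled form; this text tells all that it offers. Calls block until the motion is done:
- ctrl.goto(position, orientation): joint-space move of the TCP to a pose.
- ctrl.servo_line(position, ori=None, feed=0.15, stop_force=None): straight line of the TCP; ori=None keeps the orientation; feed is the mean speed in m/s. With stop_force (N) it stops when the force on the tool has changed by that much, and returns True; else False.
- ctrl.movej(angles): joint-space move.
- ctrl.move_gripper(opening): finger opening in m; the grip force is fixed at half the most; returns when the fingers have stopped.
- ctrl.sleep(seconds).
- ctrl.solve_ik(position, orientation): joint angles nearest the present ones, or None.
- ctrl.read_camera(name): name is "scene" or "side" or "wrist"; returns a dict with "image" (400x640x3 uint8, red, green, blue), "fovy" (degrees; the focal length in pixels is half the picture's height over the tangent of half this angle, whatever the lens; pixels are square), "cx", "cy" (the principal point, pixels), "rvec" (rotation vector, rad) and "tvec" (3), from world to camera coordinates, as OpenCV has them. Camera axes: x right, y down, z forward; pixel columns grow to the right and rows downward; lengths in m; the calibration is good to about 2 mm. A picture is of the moment at which its call begins. There is no depth.
A pose or a line that the arm cannot do raises ctrl.IKError and nothing moves.
- ctrl.hand_in(): hands the job in, once; it reports no verdict.
Trained networks look in a picture, given as the dict that the camera call returned (one of the last four; its "shot" number tells which), for a name from the list of things; names that differ only in an ending like _2 or _b are one class to them, and where a whole thing is asked for, a point or a joint stands for the part that bears it (a point fixed in the world has none). Each returns a list of dicts, best first, with "score" (0 to 1); they miss things now and then, are a little off and sometimes report something else, mostly with a low value. They report only what shows in the picture. A call takes as long as a camera call. They do not tell look-alikes from the thing itself.
- ctrl.find_in(name, picture): "extent" ([left, top, width, height] in pixels, round what is visible of it).
- ctrl.outline_of(name, picture): "pixels" (400x640 bool, what is visible of it) and "extent" ([left, top, width, height] in pixels, round what is visible of it).
- ctrl.spot_point(name, picture): "position" ([column, row] in pixels: a listed point, or the origin of a listed thing).
Readings, each from a call of its own:
- ctrl.get_clock(): time.
- ctrl.get_q(): joint angles.
- ctrl.get_joint_vel(): joint speeds.
- ctrl.get_joint_efforts(): joint torques, N m.
- ctrl.get_tcp_pos(): TCP position.
- ctrl.get_tool_rot(): TCP orientation.
- ctrl.get_force(): force on the tool from outside, world axes, zero at the start.
- ctrl.get_wrist_torque(): the same for the moment, N m.
- ctrl.get_gripper_width(): finger opening in m.
Only numpy, scipy, OpenCV 4.12 (cv2) and the standard library are available. Lean on these libraries where they do the work, as an engineer would, in place of code of your own. Each camera call takes 0.05 s, during which the arm holds its last target.

### The job

The two-layer wooden blank standing between the jaws of the ratchet clamp has just been stuck together with contact cement. Close the clamp's scissor handles all the way, to the last ratchet tooth, and let go so that the clamp presses the blank by itself for at least two seconds; then push the thumb plate at the end of the handles down, square to the way they close, to release the ratchet so that the jaws spring fully open on the blank where it stands. Finally take the blank out and stand it upright in the free end of the plywood tray, without disturbing the two finished blanks there or the twine and paint bottle close to the clamp.

Things in the scene. Friction and masses are not known exactly. Their poses are not given: they have to be found in the camera images.
- clamp: Steel scissor clamp lying flat (like big locking forceps) on a plywood board 200 x 130 x 18 mm fixed to the bench. Origin on the bench under the pivot post (16 mm across, 59 mm high). x points to the jaws, -x to the handles, z up; the handles close in the x-y plane. Board: x -65 to 135, y -65 to 65 mm; the handles overhang it, 40 to 54 mm above the bare bench. Legs at most 56 mm high.
- swing_handle (a joint): Angle of the swinging leg (handle on the clamp's -y side), rad: 0 fully open (a spring takes it there when the ratchet is off), 0.09 when the jaws touch the blank; teeth catch at 0.06, 0.11 and 0.16 (the last); end stop 0.18. Push on to the end stop to pass the last tooth; let go, it settles back on it (reads 0.15 to 0.16). About 15 N at the loop.
- ratchet_handle (a joint): How far the non-swinging handle is bent down (rad): 0 at rest, it springs back by itself, end stop 0.09. Beyond about 0.05 the teeth are free. It also dips by itself as the teeth click past.
- push (a point): Middle of the outer (-y) side of the swinging handle's finger loop, the place to push towards clamp +y; 50 mm high, 137 mm from the pivot; moves with the leg. In the clamp frame it goes from about (-129, -46) mm open to (-135, -24.5) mm at the last tooth. The loop is 50 x 22 mm, of 7 mm round bar, straight for 35 mm here. It can be pushed alone or pinched against the other loop.
- loop (a point): Centre of the other finger loop, on the clamp's +y side: 50 mm (clamp x) by 22 mm, of 7 mm bar, 45 mm high. It does not swing, and gives only downwards. At the last tooth the two loops stand 5 mm apart, 49 mm over both outer sides; open, about 71 mm.
- thumb (a point): Centre of the top face of the thumb plate, 34 mm (clamp x) by 28 mm (clamp y), 6 mm thick, behind the loop that does not swing, 48.5 mm above the bench. Press it straight down 9 to 12 mm (3 to 10 N; end stop 13 mm) to free the ratchet, hold until the jaws have sprung open, then let it rise.
- blank_mid (a point): Centre of the blank, a rigid block of two wooden layers, 40 (its x) x 30 (its y, the way the jaws press) x 70 mm high, 65 g. Stands loose on the clamp's board, centre 53 mm high, 70 mm from the pivot. Its top (88 mm) stands 24 mm above the jaws; take it from above by the 40 mm (x) faces, which are free. Low strips (6 mm) at its x ends.
- tray: Flat plywood tray fixed to the bench, 210 mm (its x) by 130 mm (its y), 30 mm high, walls 6 mm; origin under its centre, on the bench. Two finished blanks stand in its +x half.
- tray_free (a point): Centre of the free end of the tray, on its inner floor (about 6 mm above the bench), 50 mm to -x of the tray's centre. Its axes are the tray's.
- done_a_mid (a point): Centre of one of the two finished blanks standing in the tray's +x half, same size as the blank.
- done_b_mid (a point): Centre of the other finished blank in the tray.
- offcut_bin: Open grey plastic bin of wood offcuts, 190 x 130 x 60 mm, fixed on the other side of the bench from the tray; origin under its centre. Not used.
- paint_a: Small closed paint bottle, 34 mm across, 95 mm high, standing beyond the clamp (further from the robot); origin under its centre. Leave alone.
- twine: Spool of twine, 80 mm across, 70 mm high, standing beyond the clamp's handles; origin under its centre. Leave alone.
Mind the look-alikes: they are no part of the job. Leave any orange look-alike of the part that bears blank_mid alone.

How it is judged (in metres and radians):
On the way, in this order (a step that is already met when the one before it is completed fails the run):
1. the clamp, latched on its last tooth and touched by nothing of the robot, presses the blank for two seconds (value of joint swing_handle above 0.142 rad and contact force between each of the fingers, the arm and clamp below 0.3 N and x of blank_mid in the frame of clamp between 0.055 and 0.085 m and angle between blank_mid's own z axis and vertical below 0.15 rad), for 2 s.
2. the ratchet is released and the clamp has sprung open, the blank still standing between the jaws (value of joint swing_handle below 0.03 rad and x of blank_mid in the frame of clamp between 0.05 and 0.09 m and height (world z) of blank_mid below 0.065 m), for 0.1 s.
At the end, for the whole second after the job is handed in: The blank stands upright (within 0.08 rad) on the floor of the tray, its centre in the free (-x) half of the tray (at most 5 mm past the middle) and within 50 mm of its long centre line; the clamp is open (swing_handle below 0.03 rad) (x of blank_mid in the frame of tray between -0.095 and 0.005 m and y of blank_mid in the frame of tray between -0.05 and 0.05 m and height (world z) of blank_mid below 0.046 m and angle between blank_mid's own z axis and vertical below 0.08 rad and value of joint swing_handle below 0.03 rad); the robot touches nothing.
It fails at once if a finished blank is shifted by more than 15 mm or knocked over (distance of any of done_a_mid, done_b_mid from where it was at the start of the episode above 0.015 m).
It fails at once if the blank is knocked over (angle between blank_mid's own z axis and vertical above 0.6 rad).
It fails at once if the paint bottle or the twine near the clamp is shifted by more than 30 mm (distance of any of paint_a, twine from where it was at the start of the episode above 0.03 m).
It also fails if it takes over 64 s, if anything falls off the work surface, if the arm or the gripper's body presses on something with over 40 N, if the wrist force passes 120 N, or if a joint passes its speed limit or range.

## Working session

There is one attempt and no reset: what is moved stays moved. The work goes in short steps, each a Python script; the robot and the scene stay as the last script left them, time stands still between calls to the robot, and variables do not carry over. Pictures are saved under pics/ and viewed, and the job is handed in when it is done.

```bash
mkdir -p pics
cat > h.py <<'E'
import numpy as np, cv2
from rig import ctrl
def save(p,n,crop=None,s=1):
    im=p["image"][:,:,::-1].copy()
    if crop: l,t,w,h=crop; im=im[t:t+h,l:l+w]
    if s!=1: im=cv2.resize(im,None,fx=s,fy=s,interpolation=cv2.INTER_CUBIC)
    cv2.imwrite("pics/"+n,im)
def KRt(p):
    f=200/np.tan(np.radians(p["fovy"])/2)
    K=np.array([[f,0,p["cx"]],[0,f,p["cy"]],[0,0,1]])
    return K,cv2.Rodrigues(np.array(p["rvec"],float))[0],np.array(p["tvec"],float)
def onz(p,px,z):
    K,R,t=KRt(p); d=R.T@np.linalg.solve(K,[px[0],px[1],1]); c=-R.T@t
    return c+d*(z-c[2])/d[2]
def proj(p,X):
    K,R,t=KRt(p); x=K@(R@np.array(X,float)+t); return x[:2]/x[2]
def tri(obs):
    A=np.zeros((3,3));b=np.zeros(3)
    for p,px in obs:
        K,R,t=KRt(p); d=R.T@np.linalg.solve(K,[px[0],px[1],1]); d/=np.linalg.norm(d); c=-R.T@t
        M=np.eye(3)-np.outer(d,d);A+=M;b+=M@c
    return np.linalg.solve(A,b)
E
python3 - <<'E'
from h import *
Z=dict(clamp=0,push=.05,loop=.045,thumb=.0485,blank_mid=.053,tray=0,tray_free=.006,done_a_mid=.041,paint_a=0,twine=0)
ps={n:ctrl.read_camera(n) for n in("scene","side","wrist")}
for n,p in ps.items():
    save(p,n+"0.png"); print(n,p["fovy"],(-KRt(p)[1].T@KRt(p)[2]).round(3))
    for k,z in Z.items():
        for r in ctrl.spot_point(k,p)[:3]:
            print(n,k,np.round(r["score"],2),np.round(r["position"],1),onz(p,r["position"],z).round(4))
E
```

```text
scene 48.642569841664596 [ 0.838 -0.619  0.992]
scene clamp 0.91 [333.8 210.6] [0.5486 0.0216 0.    ]
scene clamp 0.45 [339.5 182.1] [0.5169 0.1189 0.    ]
scene push 0.92 [345.5 248. ] [ 0.6402 -0.0968  0.05  ]
scene loop 0.61 [318. 242.] [ 0.5713 -0.1116  0.045 ]
scene loop 0.45 [371.9 132.1] [0.5294 0.3055 0.045 ]
scene thumb 0.65 [318.7 254.2] [ 0.5903 -0.143   0.0485]
scene blank_mid 0.66 [338.1 178.5] [0.5249 0.0889 0.053 ]
scene blank_mid 0.58 [289.2 174.1] [0.3996 0.0375 0.053 ]
scene blank_mid 0.54 [312.6 141.8] [0.3965 0.1765 0.053 ]
scene tray 0.64 [371.8 131. ] [0.5124 0.3537 0.    ]
scene tray_free 0.78 [357.9 130. ] [0.4742 0.3305 0.006 ]
scene tray_free 0.21 [370.8 129.6] [0.509  0.3519 0.006 ]
scene done_a_mid 0.47 [393.8 120.8] [0.5671 0.3874 0.041 ]
scene paint_a 0.72 [400.7 207.2] [0.7058 0.1214 0.    ]
scene paint_a 0.62 [343.9 243.8] [ 0.6203 -0.0598  0.    ]
scene paint_a 0.34 [315.  241.6] [ 0.5511 -0.0902  0.    ]
scene twine 0.85 [347.5 285.8] [ 0.6815 -0.1623  0.    ]
side 43.80517587303486 [0.133 0.684 0.86 ]
side clamp 0.6 [293.5 223.8] [0.5484 0.0307 0.  
[... 856 characters left out ...]
293.  154.6] [ 0.6821 -0.1787  0.    ]
side twine 0.62 [182.1 328.3] [0.5858 0.3743 0.    ]
wrist 68.53424043942216 [0.526 0.073 0.373]
wrist clamp 0.7 [335.5 156. ] [0.5494 0.0237 0.    ]
wrist push 0.62 [401.8 255.4] [ 0.629  -0.0898  0.05  ]
wrist loop 0.6 [357.8 271.4] [ 0.5773 -0.1145  0.045 ]
wrist thumb 0.71 [360.9 299.6] [ 0.5823 -0.1531  0.0485]
wrist blank_mid 0.95 [323.4  98.3] [0.5326 0.0897 0.053 ]
wrist blank_mid 0.89 [199.1 138.6] [0.4    0.0492 0.053 ]
wrist tray 0.6 [335.8 159. ] [0.5498 0.0199 0.    ]
wrist tray_free 0.73 [356.7 270.1] [ 0.5817 -0.1348  0.006 ]
wrist paint_a 0.84 [469.1  84. ] [0.7055 0.1084 0.    ]
wrist paint_a 0.52 [362.8 299.8] [ 0.5935 -0.1872  0.    ]
```

View pics/scene0.png

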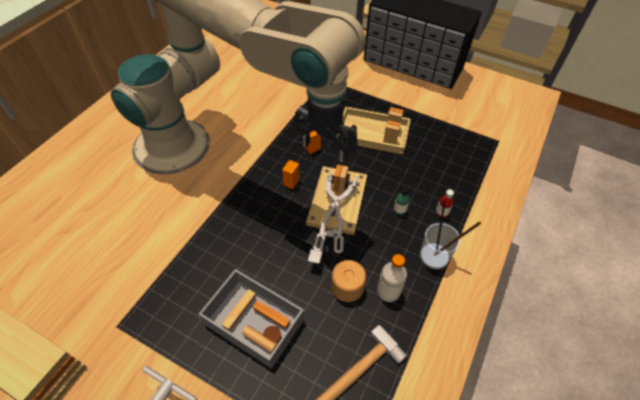

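View pics/side0.png

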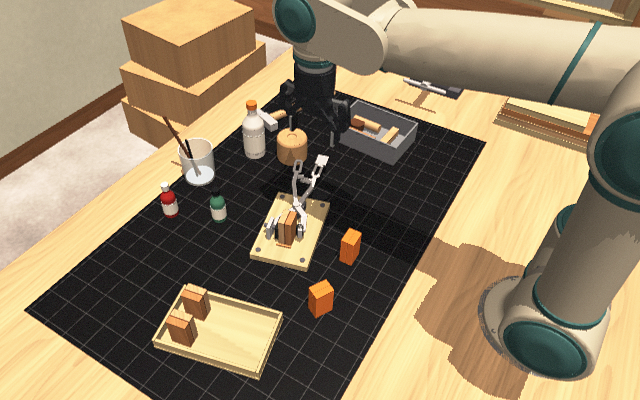

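View pics/wrist0.png

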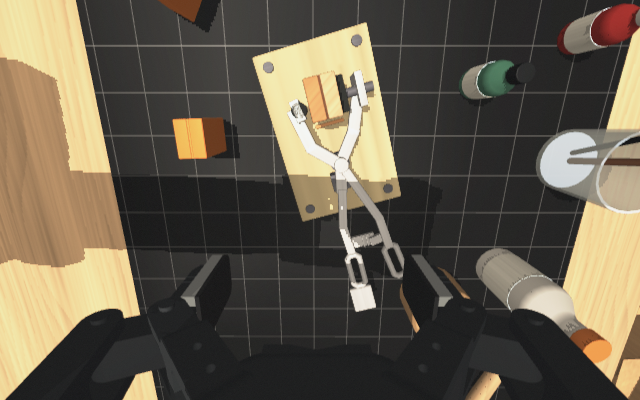

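The clamp's blank is at wrist px (323,98). It is wood and stands between the jaws. The orange blocks at wrist (199,138) and (185,5) are free-standing look-alikes, to be left alone. Next I'll fit the clamp pose from the board corners.

Run:
```python
from h import *
p=ctrl.read_camera("wrist"); save(p,"w1.png",(160,0,320,340),2.3 and 1.75)
g=cv2.cvtColor(p["image"],cv2.COLOR_RGB2GRAY)
c=np.array([[253,58],[366,23],[400,197],[303,221]],np.float32).reshape(-1,1,2)
c=cv2.cornerSubPix(g,c,(6,6),(-1,-1),(3,50,.01)).reshape(-1,2); print(c)
W=np.array([onz(p,x,.018)[:2] for x in c])
L=np.array([[135,65],[135,-65],[-65,-65],[-65,65]])/1e3
a=L-L.mean(0);b=W-W.mean(0)
th=np.arctan2((a[:,0]*b[:,1]-a[:,1]*b[:,0]).sum(),(a*b).sum())
R=np.array([[np.cos(th),-np.sin(th)],[np.sin(th),np.cos(th)]]);t=W.mean(0)-R@L.mean(0)
print(np.degrees(th),t,((R@L.T).T+t-W)*1e3)
for k,v in dict(push=[-.129,-.046],push2=[-.135,-.0245],blank=[.07,0]).items(): print(k,R@v+t)
for k,v in dict(thumb=[.5823,-.1531],thumbs=[.5779,-.1605],loop=[.5773,-.1145],blank=[.5326,.0897],push=[.629,-.0898],twine=[.682,-.17],paint=[.7055,.108]).items(): print(k,R.T@(v-t))
```

```text
[[251.21855   57.64793 ]
 [364.92288   21.867058]
 [399.89053  195.26758 ]
 [301.92493  220.79512 ]]
105.51872536269826 [0.55174622 0.02169614] [[-1.07894744  0.63966308]
 [ 0.63069074  0.80738924]
 [ 1.11692473 -0.3935701 ]
 [-0.66866803 -1.05348221]]
push [ 0.63058358 -0.09029347]
push2 [ 0.61147272 -0.10182712]
blank [0.53301749 0.08914415]
thumb [-0.17659837  0.0173274 ]
thumbs [-0.18255135  0.02354688]
loop [-0.13806784  0.01181756]
blank [0.07064728 0.00025355]
push [-0.12810083 -0.04460619]
twine [-0.21955731 -0.07421619]
paint [ 0.04202016 -0.17123927]
```

View pics/w1.png

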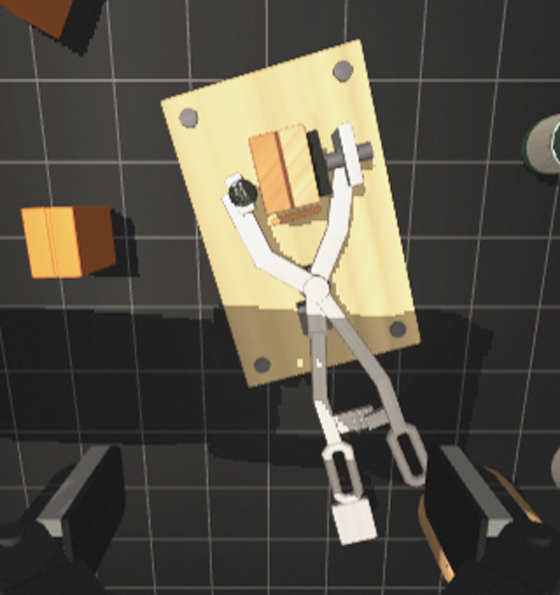

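```bash
cat >> h.py <<'E'
th=np.radians(105.52); RC=np.array([[np.cos(th),-np.sin(th)],[np.sin(th),np.cos(th)]]); TC=np.array([.5517,.0217])
def cl(x,y,z): return np.append(RC@[x/1e3,y/1e3]+TC,z/1e3)
def inv(P): return RC.T@(np.array(P[:2])-TC)*1e3
def ori(ang):  # jaw dir angle (deg), tool down
    best=None
    for a in (ang,ang+180):
        u=np.array([np.cos(np.radians(a)),np.sin(np.radians(a)),0]);y=np.array([0,0,-1.])
        R=np.column_stack([u,y,np.cross(u,y)])
        d=np.trace(R.T@np.array(ctrl.get_tool_rot()))
        if best is None or d>best[0]: best=(d,R)
    return best[1]
E
python3 - <<'E'
from h import *
print(np.array(ctrl.get_tool_rot()).round(2))
ctrl.move_gripper(0)
R=ori(105.52+90)
ctrl.goto(cl(-129,-78,140),R); print(ctrl.get_q())
ctrl.servo_line(cl(-129,-78,36))
p=ctrl.read_camera("side");save(p,"s2.png",(220,100,180,140),4)
print(ctrl.get_force(),ctrl.get_clock())
E
```

```text
[[ 1.  0.  0.]
 [-0. -0.  1.]
 [ 0. -1. -0.]]
[-1.01916536e+01  2.82130631e+01  6.06271358e+01  1.56061574e-02
  9.11264774e+01 -2.56717300e+01]
[ 0.13768628 -0.87084267 -0.86990778] 4.1167
```

View pics/s2.png

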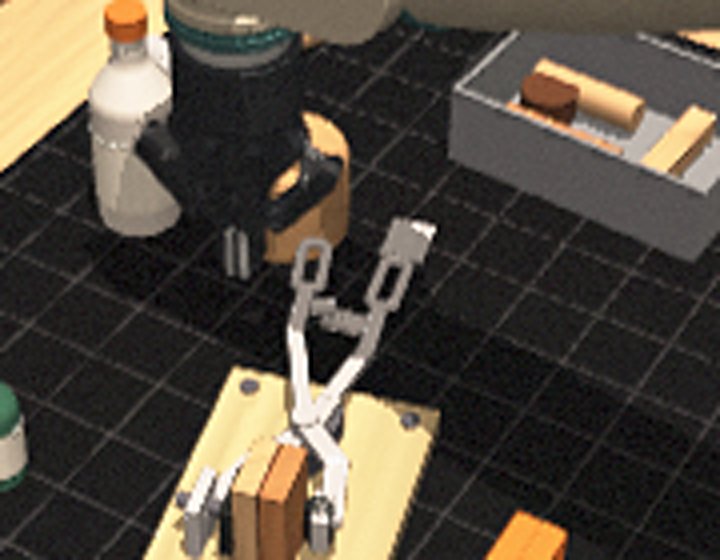

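Shut fingers stand at crop (238,255), outside the swing loop at (312,265), and clear of the twine. Pushing now.

Run:
```python
from h import *
print(ctrl.servo_line(cl(-130,-45,36),feed=.05,stop_force=3), inv(ctrl.get_tcp_pos()),ctrl.get_force())
print(ctrl.servo_line(cl(-136,-22,36),feed=.03,stop_force=32), inv(ctrl.get_tcp_pos()),ctrl.get_force())
ctrl.sleep(.2);print(inv(ctrl.get_tcp_pos()),ctrl.get_force())
p=ctrl.read_camera("side");save(p,"s3.png",(220,100,180,140),4)
print(ctrl.get_clock())
```

```text
True [-129.95188906  -54.85116005] [0.84812985 0.31911646 1.09949853]
True [-134.37418621  -33.40830758] [16.06070179  3.72731506 -7.08309599]
[-134.35839396  -33.51547205] [15.88271222  2.79817497 -6.27608685]
5.775
```

View pics/s3.png

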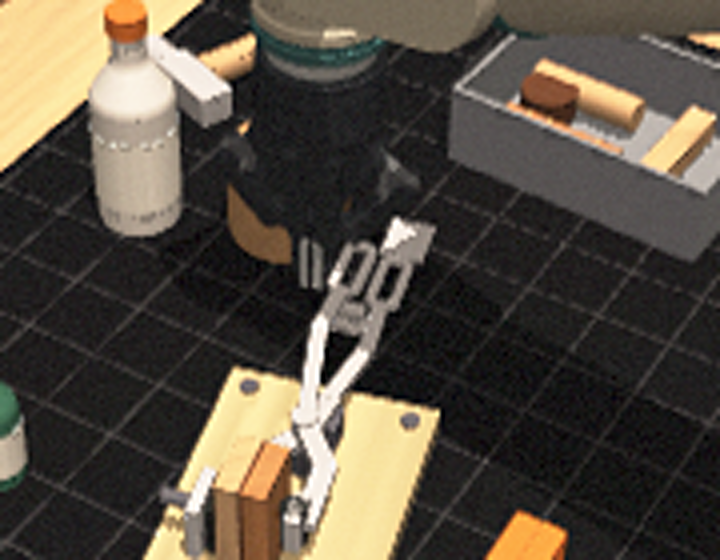

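Contact was at TCP y −54.9, so the finger's half thickness is about 9 mm. The loop now stands near 0.16 rad, so I push on to the end stop.

Run:
```python
from h import *
for y in (-32,-31,-30,-29,-28):
    s=ctrl.servo_line(cl(-136,y,36),feed=.02,stop_force=35); ctrl.sleep(.1)
    f=np.array(ctrl.get_force());print(y,s,inv(ctrl.get_tcp_pos()),f.round(1))
    if s or np.hypot(*f[:2])>45: break
print(ctrl.get_clock())
```

```text
-32 False [-134.4748197   -34.00480192] [ 9.6  6.2 -4. ]
-31 False [-134.50198613  -33.56967832] [14.6  7.6 -5.7]
-30 False [-134.53031769  -33.13552764] [18.1  8.4 -6.5]
-29 False [-134.57063212  -32.66958406] [19.2  7.7 -8.3]
-28 False [-134.6218781   -32.21101849] [22.6  8.5 -9.1]
7.525
```

Run:
```python
from h import *
for y in range(-27,-17):
    s=ctrl.servo_line(cl(-136.5,y,36),feed=.02,stop_force=35); ctrl.sleep(.1)
    f=np.array(ctrl.get_force());print(y,s,inv(ctrl.get_tcp_pos()),f.round(1))
    if s or np.hypot(*f[:2])>45: break
p=ctrl.read_camera("side");save(p,"s4.png",(280,140,60,50),10)
print(ctrl.get_clock())
```

```text
-27 False [-134.69304584  -31.75668196] [ 25.3  10.5 -10.9]
-26 False [-134.7250254   -31.29130529] [ 28.6  10.9 -12.3]
-25 False [-134.76909654  -30.83695626] [ 30.7  10.3 -12.9]
-24 False [-134.81904979  -30.37619846] [ 33.5  11.5 -14.5]
-23 False [-134.85640755  -29.94727117] [ 36.8  12.  -17.7]
-22 False [-134.87723498  -29.46269738] [ 39.3  12.4 -18. ]
-21 False [-134.93228854  -29.03473506] [ 43.3  11.7 -20. ]
-20 False [-134.95173975  -28.59627301] [ 45.1  12.4 -21.4]
10.375
```

View pics/s4.png

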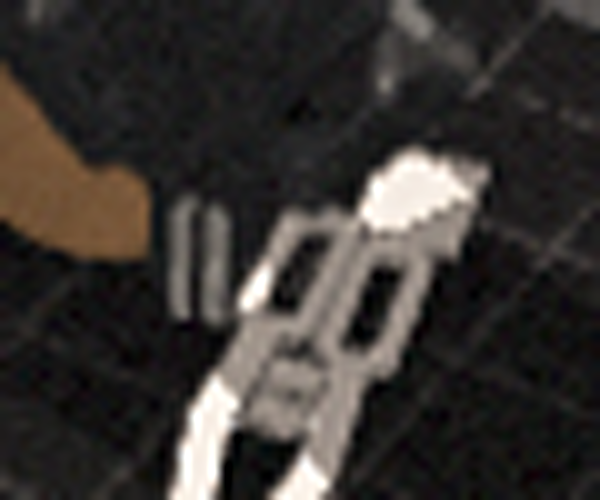

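The loops look nearly shut at crop (330,290), and the travel (26 mm) exceeds the 24 mm to the end stop. I'll back off and see whether it stays latched.

Run:
```python
from h import *
ctrl.servo_line(cl(-131,-80,36),feed=.12)
print(ctrl.get_clock(),ctrl.get_force(),ctrl.get_gripper_width())
for n in("scene","side","wrist"):
    p=ctrl.read_camera(n)
    for k,z in dict(push=.05,loop=.045,thumb=.0485,blank_mid=.053).items():
        for r in ctrl.spot_point(k,p)[:2]: 
            P=onz(p,r["position"],z); print(n,k,round(r["score"],2),np.round(r["position"]),inv(P).round(1))
    if n=="side": save(p,"s5.png",(260,130,90,130),5)
    if n=="scene": save(p,"c5.png",(280,160,100,110),6)
    if n=="wrist": save(p,"w5.png")
```

```text
11.025 [0.35350228 0.85666025 0.40560355] -0.00027434744810276164
scene push 0.79 [335. 243.] [-130.8  -24.9]
scene loop 0.65 [320. 245.] [-140.6   11.1]
scene thumb 0.8 [317. 252.] [-164.5   12. ]
scene blank_mid 0.69 [290. 174.] [ 55.9 139.2]
scene blank_mid 0.48 [340. 182.] [61.9 -0.1]
side push 0.7 [315. 168.] [-137.2   11.7]
side push 0.64 [298. 163.] [-142.9  -32. ]
side loop 0.92 [316. 169.] [-140.5   12.3]
side loop 0.19 [197. 304.] [ 297.  -104.8]
side thumb 0.6 [324. 159.] [-179.2   23. ]
side thumb 0.42 [315. 168.] [-140.8   10.3]
side blank_mid 0.91 [286. 230.] [76.4  3.1]
side blank_mid 0.83 [321. 298.] [224.1 120.1]
wrist push 0.59 [205. 279.] [-135.8  -25.5]
wrist loop 0.85 [131. 272.] [-134.7   13.5]
wrist thumb 0.59 [141. 346.] [-177.4   13.9]
```

View pics/s5.png

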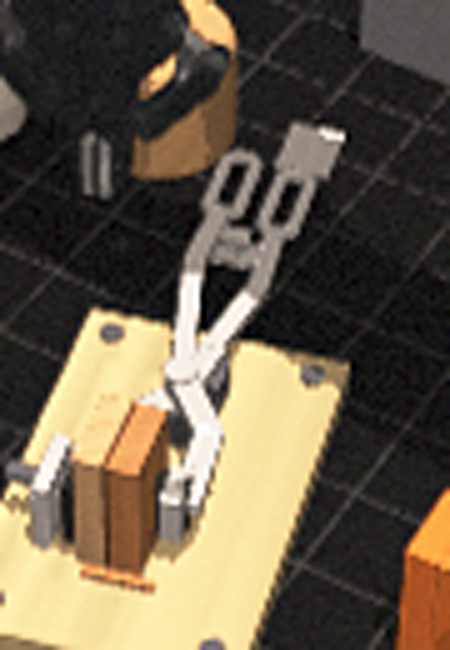

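View pics/w5.png

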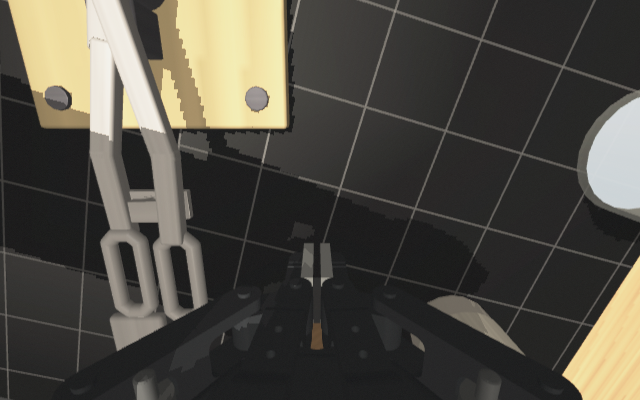

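Run:
```python
from h import *
ctrl.sleep(1.0)
p=ctrl.read_camera("wrist");save(p,"w6.png",(80,170,160,160),4)
for y in(-24.5,-31.5):print(proj(p,cl(-135,y,50)), proj(p,cl(-145,y,50)))
print([proj(p,cl(-140,y,45)).round(1) for y in(24,2,)])
```

```text
[202.26027601 277.70913434] [204.47922002 295.28940141]
[216.50512761 277.64036351] [218.44367898 295.21304078]
[array([111.9, 281.6]), array([155. , 281.4])]
```

View pics/w6.png

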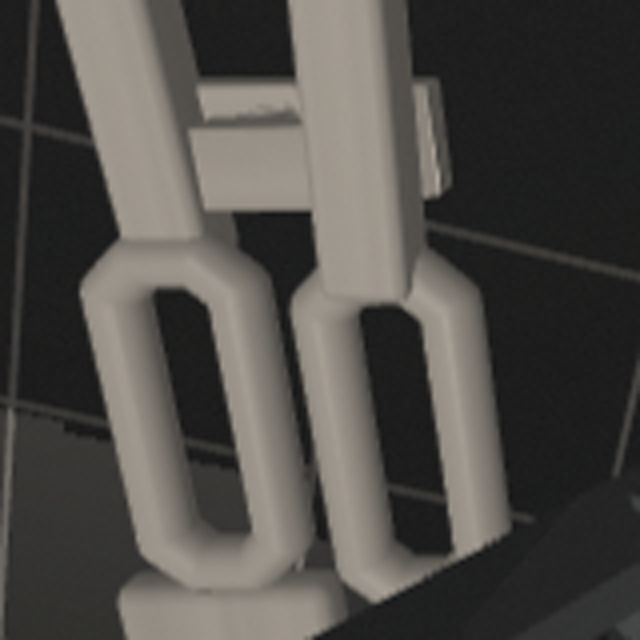

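The outer edge of the swing loop is at column ~204, against a predicted 202 for the last tooth and 216 for the middle one, so the clamp is latched. I'll finish the wait, then press the thumb plate.

Run:
```python
from h import *
ctrl.sleep(1.2)
R=ori(105.52+90)
ctrl.servo_line(cl(-131,-80,125),feed=.2)
ctrl.servo_line(cl(-181,14,125),feed=.2)
ctrl.servo_line(cl(-181,14,56),feed=.12)
print(ctrl.get_clock(),ctrl.get_force(),ctrl.get_tcp_pos(),inv(ctrl.get_tcp_pos()))
p=ctrl.read_camera("side");save(p,"s7.png",(270,120,90,130),5)
```

```text
16.025 [ 0.59526241 -0.06384388  0.28986018] [ 0.58725543 -0.15639241  0.05674028] [-181.11238104   13.39405607]
```

View pics/s7.png

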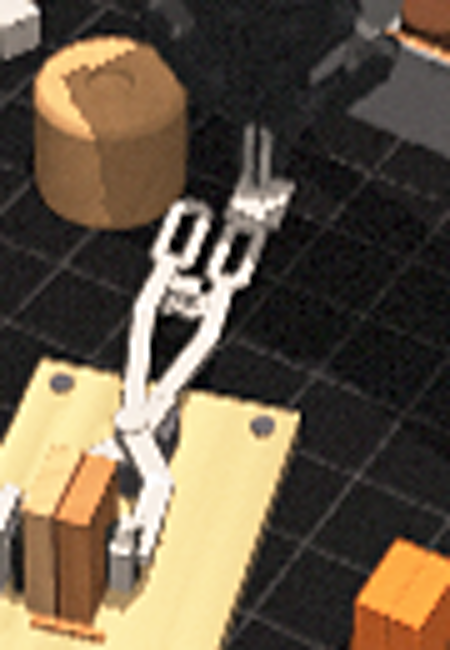

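Fingertips are over the thumb plate (crop 260,195) and the clamp is still latched. Pressing down.

Run:
```python
from h import *
for z in (50,46,42,40,38,37):
    ctrl.servo_line(cl(-181,14,z),feed=.06,stop_force=25)
    print(z,np.array(ctrl.get_tcp_pos())[2].round(4),np.array(ctrl.get_force()).round(1))
ctrl.sleep(.3)
print(np.array(ctrl.get_tcp_pos())[2],ctrl.get_force())
p=ctrl.read_camera("side");save(p,"s8.png",(270,120,90,130),5)
print(ctrl.get_clock())
```

```text
50 0.0499 [ 0.   0.1 -0.7]
46 0.0462 [ 0.7 -0.6  1. ]
42 0.0417 [-0.2 -0.1  1.4]
40 0.0399 [ 0.3 -0.2  2.2]
38 0.038 [-0.3  0.4  2.7]
37 0.037 [-0.4 -0.2  3.2]
0.03703257111486685 [ 1.01270547 -0.05913451  2.60978215]
17.925
```

View pics/s8.png

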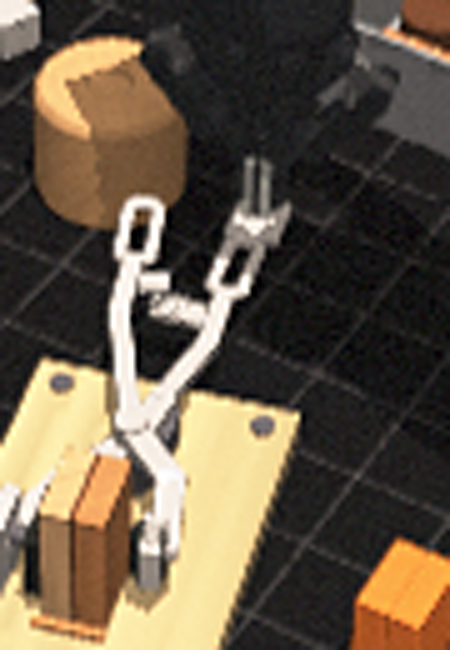

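The clamp sprung open: the swing loop is back at (140,230) and the blank is still standing. I'll lift off and look at the blank and the tray.

Run:
```python
from h import *
ctrl.servo_line(cl(-181,14,130),feed=.2)
R=ori(105.52)
ctrl.goto([.50,.16,.30],R); print(ctrl.get_q(),ctrl.get_clock())
ctrl.move_gripper(.085)
for n in("wrist","scene","side"):
    p=ctrl.read_camera(n); save(p,n+"9.png")
    print((-KRt(p)[1].T@KRt(p)[2]).round(3))
    for k,z in dict(push=.05,blank_mid=.053,tray=0,tray_free=.006,done_a_mid=.041).items():
        for r in ctrl.spot_point(k,p)[:4]: 
            P=onz(p,r["position"],z); print(n,k,round(r["score"],2),np.round(r["position"]),P.round(4),inv(P).round(1))
```

```text
[ 1.36493412e+01  2.77377879e+00  7.28555751e+01 -1.40516153e-02
  1.04481306e+02 -9.17648795e+01] 19.925
[0.43  0.14  0.443]
wrist push 0.74 [122. 212.] [ 0.6285 -0.0895  0.05  ] [-127.6  -44.2]
wrist blank_mid 0.85 [367.  93.] [0.3879 0.1932 0.053 ] [209.1 112. ]
wrist blank_mid 0.57 [254.  74.] [0.4034 0.0524 0.053 ] [ 69.3 134.7]
wrist tray 0.62 [424. 212.] [0.5257 0.3436 0.    ] [317.1 -61. ]
wrist tray_free 0.56 [434. 177.] [0.468 0.335 0.006] [324.3  -3.2]
wrist done_a_mid 0.98 [452. 254.] [0.5675 0.3899 0.041 ] [ 350.6 -113.8]
wrist done_a_mid 0.4 [264. 184.] [0.5375 0.0934 0.041 ] [72.9 -5.5]
wrist done_a_mid 0.16 [414. 255.] [0.5854 0.335  0.041 ] [ 292.8 -116.2]
[ 0.838 -0.619  0.992]
scene push 0.64 [344. 245.] [ 0.6316 -0.0907  0.05  ] [-129.7  -46.9]
scene blank_mid 0.75 [340. 178.] [0.5291 0.0916 0.053 ] [73.4  3.1]
scene blank_mid 0.61 [291. 174.] [0.4023 0.0411 0.053 ] [ 58.6 138.8]
scene blank_mid 0.53 [312. 142.] [0.3953 0.1749 0.053 ] [189.5 109.7]
scene tray 0.71 [343. 246.] [ 0.6204 -0.067   0.    ] [-103.8  -42.5]
scene tray 0.62 [373. 131.] [0.5145 0.3559 0.    ] [331.9 -53.6]
scene tray_free 0.7 [356. 131.] [0.4703 0.3232 0.006 ] [312.3  -2.3]
scene done_a_mid 0.65 [394. 121.] [0.5686 0.3887 0.041 ] [ 349.1 -114.4]
[0.133 0.684 0.86 ]
side push 0.56 [291. 167.] [ 0.6291 -0.0851  0.05  ] [-123.6  -46. ]
side push 0.4 [287. 228.] [0.5292 0.0869 0.05  ] [68.8  4.3]
side blank_mid 0.97 [320. 297.] [0.3798 0.2035 0.053 ] [221.2 116.9]
side blank_mid 0.94 [351. 245.] [0.3883 0.0566 0.053 ] [ 77.3 148.1]
side blank_mid 0.81 [288. 230.] [0.5241 0.0919 0.053 ] [75.   7.8]
side tray 0.93 [218. 332.] [0.5219 0.344  0.    ] [318.6 -57.5]
side tray_free 0.83 [246. 341.] [0.4639 0.3342 0.006 ] [324.6   1. ]
side done_a_mid 0.93 [183. 331.] [0.559  0.3921 0.041 ] [ 355.  -106.2]
```

View pics/wrist9.png

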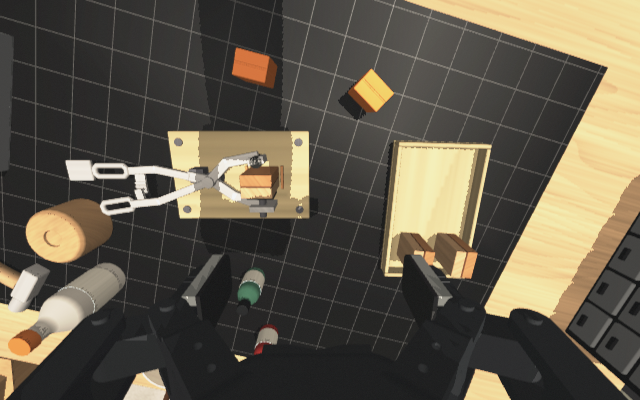

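View pics/side9.png

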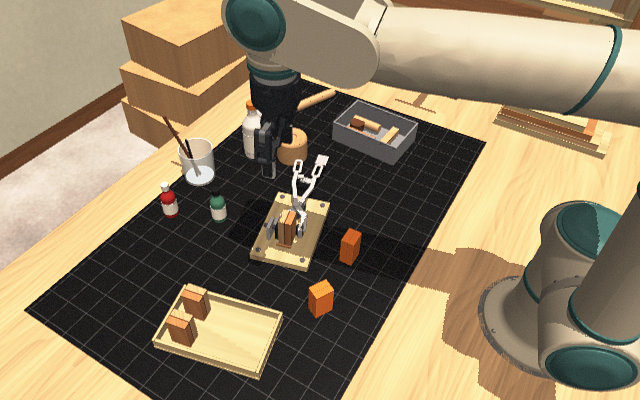

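Run:
```python
from h import *
p=ctrl.read_camera("wrist"); save(p,"w10.png",(220,130,100,100),6); save(p,"w10b.png",(370,120,140,170),4)
for c in[(396,141),(491,145),(385,277)]: print(onz(p,c,.03))
for L in[(50,15),(50,-15),(90,-15),(90,15)]: print(L,proj(p,cl(*L,88)).round(1))
```

```text
[0.43316726 0.25432319 0.03      ]
[0.40310688 0.38290405 0.03      ]
[0.6373519  0.31001921 0.03      ]
(50, 15) [238.  175.6]
(50, -15) [239.9 199.2]
(90, -15) [271.7 199.2]
(90, 15) [270.7 175.6]
```

View pics/w10.png

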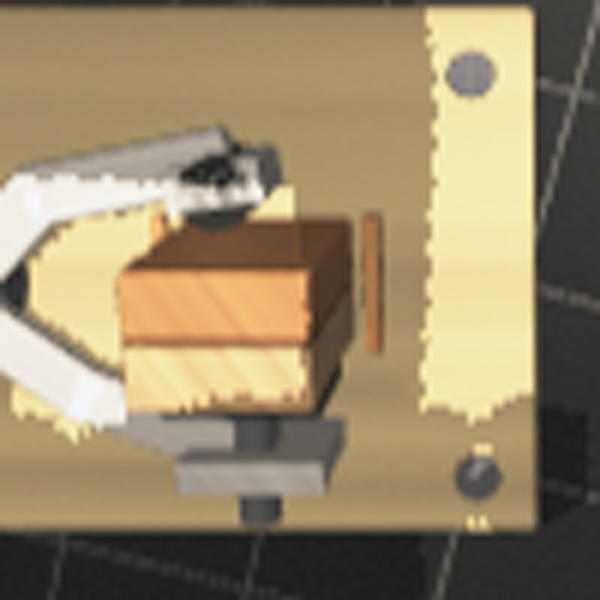

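View pics/w10b.png

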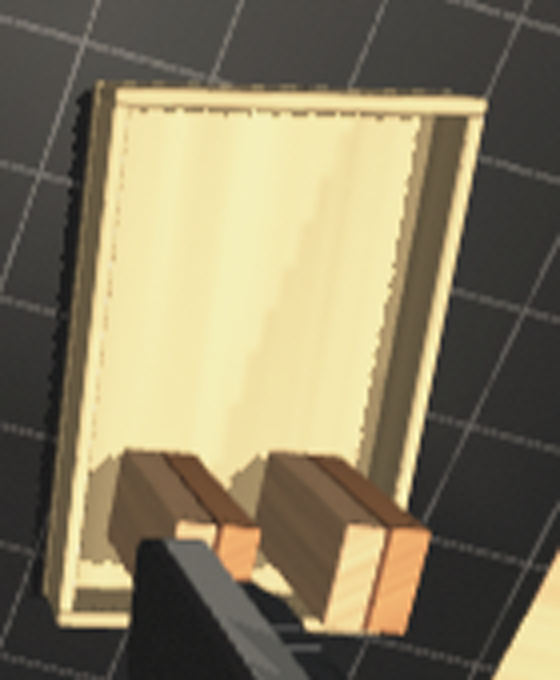

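The fits agree: the blank's top face in the crop (122–310, 268–410) is within ~1.5 mm of the predicted place. The tray centre is about (0.520, 0.3465) with yaw ≈15°, in line with the clamp. I'll grasp from above by the free 40 mm ends.

Run:
```python
from h import *
R=ori(105.52)
ctrl.goto(cl(71,0,150),R)
ctrl.servo_line(cl(71,0,58),feed=.12,stop_force=8)
print(ctrl.get_tcp_pos(),ctrl.get_force(),ctrl.get_clock())
ctrl.move_gripper(.03); print(ctrl.get_gripper_width(),ctrl.get_force())
ctrl.servo_line(cl(71,0,75),feed=.06)
p=ctrl.read_camera("side");save(p,"s11.png",(230,150,130,110),5);print(ctrl.get_force(),ctrl.get_gripper_width())
```

```text
[0.53337978 0.09027317 0.05909946] [-0.20227264 -0.70653782 -1.06709814] 23.2833
0.039142039239166246 [0.48301144 1.47813483 4.40429877]
[-0.3698422  -0.28745592 -0.63894893] 0.039003555820380204
```

View pics/s11.png

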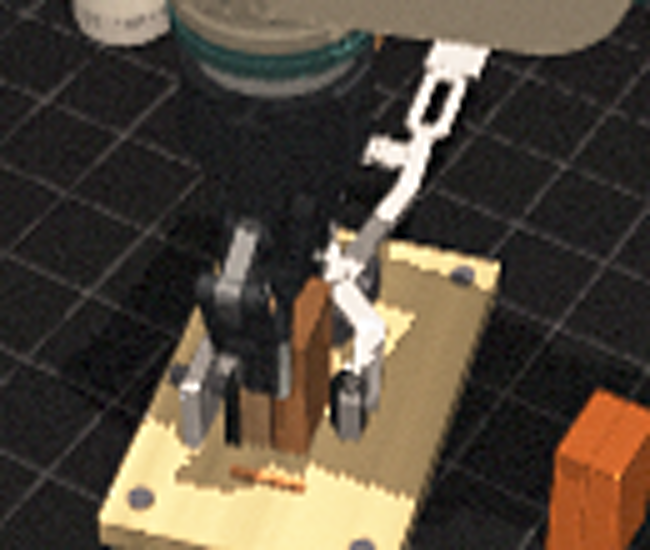

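The blank is held upright (width 39 mm) and has risen off the board. I'll carry it to the tray.

Run:
```python
from h import *
R=ori(105.2)
ctrl.servo_line(cl(71,0,165),feed=.15)
T=np.array([.5202-.052*np.cos(np.radians(15)),.3465-.052*np.sin(np.radians(15))]);print(T)
ctrl.servo_line([*T,.165],ori=R,feed=.15)
ctrl.servo_line([*T,.065],feed=.12)
p=ctrl.read_camera("side");save(p,"s12.png",(130,240,200,150),4)
print(ctrl.servo_line([*T,.043],feed=.04,stop_force=5),ctrl.get_tcp_pos(),ctrl.get_force(),ctrl.get_gripper_width(),ctrl.get_clock())
p=ctrl.read_camera("side");save(p,"s13.png",(130,240,200,150),4)
```

```text
[0.46997186 0.33304141]
True [0.46982259 0.33333481 0.04642508] [-0.53192389  1.22187014  3.19771176] 0.0390136234816459 28.3333
```

View pics/s13.png

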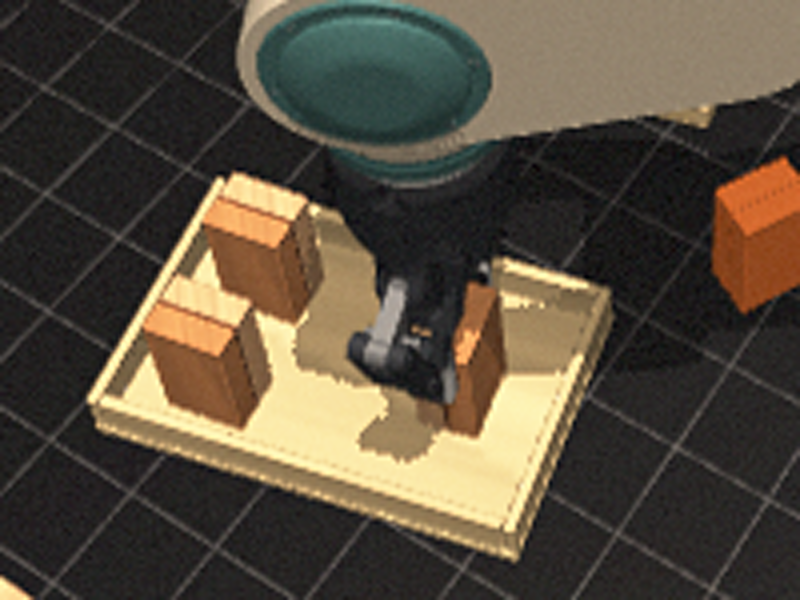

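Floor contact came at TCP z 0.0464 (0.047 expected). Releasing.

Run:
```python
from h import *
ctrl.move_gripper(.062)
P=np.array(ctrl.get_tcp_pos())
ctrl.servo_line([P[0],P[1],.2],feed=.12)
ctrl.goto([.47,.2,.25],ori(105.2))
for n in("side","scene","wrist"):
    p=ctrl.read_camera(n)
    if n=="scene": save(p,"c14.png",(290,90,140,180),4)
    else: save(p,n+"14.png")
    for k,z in dict(push=.05,blank_mid=.041).items():
        for r in ctrl.spot_point(k,p)[:5]: 
            Q=onz(p,r["position"],z);print(n,k,round(r["score"],2),np.round(r["position"]),Q[:2].round(4),inv(Q).round(1))
print(ctrl.get_clock(),ctrl.get_force())
```

```text
side push 0.97 [292. 166.] [ 0.63   -0.0897] [-128.3  -45.6]
side blank_mid 0.92 [243. 329.] [0.469  0.3319] [321.   -3.4]
side blank_mid 0.76 [348. 244.] [0.3974 0.0499] [ 68.5 141.1]
side blank_mid 0.64 [322. 301.] [0.3744 0.2024] [221.5 122.5]
side blank_mid 0.21 [316. 170.] [ 0.5753 -0.1184] [-141.3   14.7]
scene push 0.68 [344. 245.] [ 0.6333 -0.0918] [-131.2  -48.2]
scene blank_mid 0.87 [292. 172.] [0.3975 0.057 ] [ 75.3 139.1]
scene blank_mid 0.79 [314. 141.] [0.3943 0.1909] [205.1 106.4]
scene blank_mid 0.56 [358. 121.] [0.4695 0.3324] [321.3  -3.9]
wrist push 0.78 [ 59. 240.] [ 0.6297 -0.0933] [-131.7  -44.4]
wrist push 0.27 [174. 196.] [0.5345 0.039 ] [21.2 11.9]
wrist blank_mid 0.82 [421. 203.] [0.4663 0.3343] [324.   -1.4]
wrist blank_mid 0.65 [204.  83.] [0.3992 0.0504] [ 68.5 139.3]
wrist blank_mid 0.55 [332. 108.] [0.3864 0.1958] [212.  112.7]
31.2417 [0.35570239 1.30887182 0.51633494]
```

View pics/side14.png

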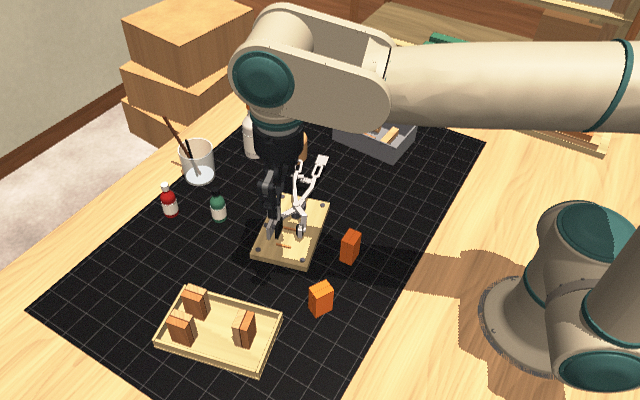

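View pics/c14.png

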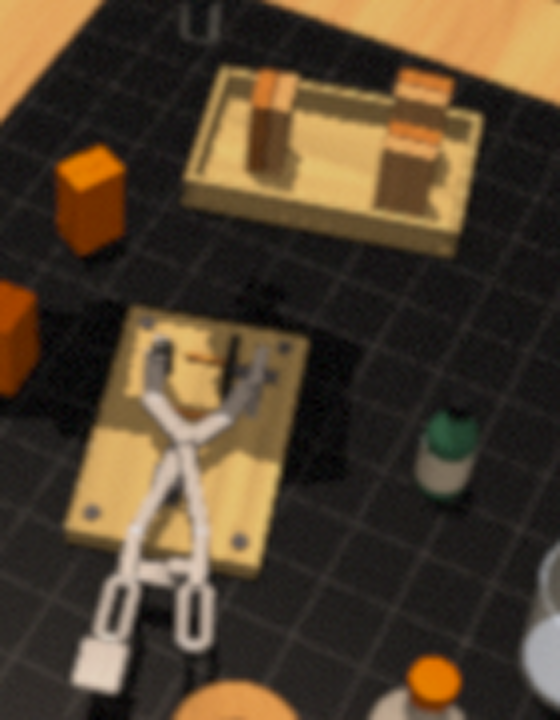

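The blank stands upright in the tray's free end (side px (243,329), tray x ≈ −52 mm, y ≈ 0). The clamp is open and the finished blanks, bottle and twine have not been disturbed. Handing in.

```bash
python3 -c "
from h import *
ctrl.hand_in()"
```

```text
the job is handed in; nothing more can be done
```

I did every step and handed the job in at about 31 s of the 64 s allowed; `hand_in` gave no verdict.

- **Closing:** I pushed the swinging loop to its end stop with the shut fingers and backed off. The wrist picture showed it on the last tooth (outer edge at column about 204; 202 predicted for the last tooth, 216 for the middle one). I left it untouched for well over two seconds before reaching for the thumb plate.
- **Release:** I pressed the thumb plate down about 11 mm with about 3 N. The handle sprang back to its open position with the blank still standing between the jaws.
- **Placing:** I took the blank by its 40 mm ends and set it down in the tray's free end. All three cameras agreed to within a few millimetres on about (0.469, 0.333) m, roughly 50 mm to the -x side of the tray's centre and on its long centre line.

At the last look the blank was upright, the clamp was open, and the gripper was clear of everything. The finished blanks, paint bottle and both orange look-alikes looked unmoved, and so did what could be seen of the twine.

- **Push force:** Closing took about 47 N sideways at the wrist, well above the 15 N expected. It seemed to come from pushing on past the end stop and from flex in the arm or fingers. I took the contact to be on the fingers but did not check it. If it was on the gripper's body, it would have been over the 40 N limit.
- **Detector errors:** The point detector also reported the orange look-alikes as the blank and gave a few stray tray and push points. I rejected these against the pictures.

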